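Fit the ordered stained-glass panel on the light box

ROBOT

A 6-joint arm with a two-finger parallel gripper is mounted at the origin on the work surface. World frame = base frame: x ahead of the robot, y to its left, z up, the work surface at z = 0. Lengths are in m, angles in rad, forces in N, time in s.
With the tool pointing down it reaches from about 0.275 to 0.85 m from the base axis. Payload 5.2 kg.
Tool frame: the origin (TCP) lies at the very end of the fingers, on their centre line; the grasp point (between the pads) lies arm.hold_point_z behind it (arm.hold_point_z is the distance from the TCP to the grasp point, in m); z points along the fingers, y is the line along which they close (so a half turn about z gives the same grasp; the last joint's range is limited). The gripper opens to 85 mm and grips with 20 to 120 N. Pads are 22 mm wide; open, the fingers measure 114 mm over their backs; the gripper's body (76 mm by 85 mm) begins 54 mm behind the grasp point. The pads swing forward as they close: fully open they stand 13 mm farther back than shut.
Start: joints at [0.991, 0.259, 1.535, -0, 1.348, -0.203], TCP at [0.202, 0.511, 0.195] pointing down, gripper open.
Joint ranges: [-3.14, 3.14], [-0.91, 2.08], [0.19, 2.58], [-1.22, 4.36], [0.22, 2.71], [-3.12, 3.12]. Speed limits (rad/s): [2.57, 2.57, 3.14, 3.14, 3.14, 3.14].

INTERFACE

Orientations are given as a 3x3 rotation matrix whose columns are the frame's x, y, z axes.
In Python, from cell import monitor, imaging, hand_in, arm gives the robot as it stands.
- The arm moves only by the tool apply_moves, never from a script. Its argument "targets" is text: rows parted by semicolons, each of 7 numbers parted by spaces: the opening, from -1 (shut) to 1 (fully open), then the shift along the tool's x, y, z in m, then the turn, a rotation vector about the tool's x, y, z in rad. In form: fingers tx ty tz rx ry rz; .... A call has exactly 5 rows; each row shifts and turns the commanded pose from where the row before left it, along the tool's axes as they then stand; what a row does not reach is not made up. A row lasts 1/12 s, in which the tool goes at most 41.7 mm and 7.16 degrees, less where a joint would pass 70% of its speed; a pose out of reach is approached as far as the arm can. A call is refused whole if a number of a shift passes 0.0417 or a number of a turn 0.125, either way. A call with a gripper value outside its range is refused whole. The fingers move at their own pace and stop on an object; "grip_force" is the grip in N (left out, the last holds). Time passes only in rows, so rows that do not move let the fingers close, or fill a call up. It gives the time, the measured TCP pose, the force, the opening and the grip force at its end, in the units of the state.
- monitor.sense(): the state, without advancing time (a new reading comes with each control period).
- imaging.read_camera(name): name is "scene" or "side" or "wrist"; returns a dict with "frame" (400x640x3 uint8, red, green, blue), "camera_matrix" (3x3 intrinsics, pixels), "rvec" (rotation vector, rad) and "tvec" (3), from world to camera coordinates, as OpenCV has them. Camera axes: x right, y down, z forward; pixel columns grow to the right and rows downward; lengths in m; the calibration is good to about 2 mm. The wrist camera is an equidistant fisheye: a pixel r from the principal point sees the ray r / f radians off the axis. A picture is of the moment at which its call begins. There is no depth.
- hand_in(): hands the job in; it is judged then, once.
The state is a dict: "time_s": time; "joint_positions": joint angles; "dq": joint speeds; "tau": joint torques, N m; "position": TCP position; "eef_rot": TCP orientation; "wrist_force": force on the tool from outside, world axes, zero at the start; "ft_torque": the same for the moment, N m; "grip_width": finger opening in m; "finger_force": force on a finger pad.
Only numpy, scipy, OpenCV 4.12 (cv2) and the standard library are available. Lean on these libraries where they do the work, as an engineer would, in place of code of your own. Each camera call takes 0.05 s, during which the arm holds its last target. There are 200 camera calls.

TASK

Look at which colour of sample tile lies on the white-papered order board. Take the aluminium cover off the light box and lay it flat on the brown cardboard beside the tin, then fit the stained-glass panel of the ordered colour over the light box's two pins, fully down and flat. Set glass and cover down gently, never dropping them, and leave the other two panels, the tin, mug, bottle and brush where they are.

Things in the scene. Friction and masses are not known exactly. Their poses are not given: they have to be found in the camera images.
- lightbox: Black light box with a white lit field on top, fixed to the bench, 140 x 100 mm, 50 mm high, long side along its x. On its flat top stand two steel pins at x = +-46 mm, 8 mm thick, 14 mm high, with cone tips. A plate seated on it lies flat on the top, its underside 50 mm above the bench. Origin: centre of the underside, z up
- cover: Bare aluminium cover plate, at the start seated on the light box's pins, 120 (x) x 80 x 8 mm, 0.2 kg; black grip bar upright along the middle of its top: 60 mm long along x, 14 mm wide, rising 26 mm above the top face; two 14 mm square through holes at x = +-46 mm for the light box's pins (either way round). Origin: centre of the underside, z up
- panel_blue: Stained-glass panel, blue glass in dark leads, flat on the bench at any of three places, 120 (x) x 80 x 8 mm, 0.25 kg; black grip bar upright along the middle of its top: 60 mm long along x, 14 mm wide, rising 26 mm above the top face; two 14 mm square through holes at x = +-46 mm for the light box's pins (either way round). Origin: centre of the underside, z up
- panel_green: Stained-glass panel, green glass in dark leads, flat on the bench at any of three places, 120 (x) x 80 x 8 mm, 0.25 kg; black grip bar upright along the middle of its top: 60 mm long along x, 14 mm wide, rising 26 mm above the top face; two 14 mm square through holes at x = +-46 mm for the light box's pins (either way round). Origin: centre of the underside, z up
- panel_amber: Stained-glass panel, amber glass in dark leads, flat on the bench at any of three places, 120 (x) x 80 x 8 mm, 0.25 kg; black grip bar upright along the middle of its top: 60 mm long along x, 14 mm wide, rising 26 mm above the top face; two 14 mm square through holes at x = +-46 mm for the light box's pins (either way round). Origin: centre of the underside, z up
- order: Order board: plywood board 100 x 140 mm, 6 mm thick, with white paper and a steel clip, fixed beyond the light box. The one sample tile on it (within 25 mm of its centre) tells the colour ordered. Origin: centre of the underside
- tile_blue: Solid blue sample tile, 60 x 60 x 6 mm, fixed; lies either on the order board or, with another one, on the grey sample board (80 x 150 mm) on the right (-y) side of the bench. Origin: centre of the underside
- tile_green: Solid green sample tile, 60 x 60 x 6 mm, fixed; lies either on the order board or, with another one, on the grey sample board (80 x 150 mm) on the right (-y) side of the bench. Origin: centre of the underside
- tile_amber: Solid amber sample tile, 60 x 60 x 6 mm, fixed; lies either on the order board or, with another one, on the grey sample board (80 x 150 mm) on the right (-y) side of the bench. Origin: centre of the underside
- mat: Piece of brown cardboard fixed flat on the bench, 170 mm (its x) by 300 mm (its y), 4 mm thick; the tin stands somewhere on it. Origin: centre of the underside
- tin: Bystander: steel and green tin of putty, 72 mm in diameter, 70 mm high, standing on the cardboard. Origin: centre of the underside
- mug: Bystander: white mug, 76 mm in diameter, 90 mm high, handle at its +y reaching some 70 mm from its centre. Origin: centre of the underside
- bottle: Bystander: amber glass bottle, 56 mm in diameter, 170 mm high, standing between the panels and the light box. Origin: centre of the underside
- brush: Bystander: brush 160 mm long, lying flat along its x, lower than 40 mm, beyond the panels
Things that resemble listed ones, but are neither listed nor needed, are in the scene too. What is shaped like the panel_green but pink or red is not meant. What is shaped like the cover but pink or red is not meant.

How it is judged:
On the way, in this order (a step that is already met when the one before it is completed fails the run):
1. the cover is lifted off the light box and away from it (distance between cover and lightbox above 0.1 m), for 0.1 s.
2. the panel of the ordered colour is seated on the light box's pins (((horizontal distance between tile_blue and order below 0.04 m and horizontal distance between panel_blue and lightbox below 0.006 m and z of panel_blue in the frame of lightbox between 0.047 and 0.0525 m and angle between panel_blue's own z axis and vertical below 0.03 rad and angle between the x axis of panel_blue and the x axis of lightbox, either way round below 0.12 rad and linear speed of panel_blue below 0.02 m/s) or (horizontal distance between tile_green and order below 0.04 m and horizontal distance between panel_green and lightbox below 0.006 m and z of panel_green in the frame of lightbox between 0.047 and 0.0525 m and angle between panel_green's own z axis and vertical below 0.03 rad and angle between the x axis of panel_green and the x axis of lightbox, either way round below 0.12 rad and linear speed of panel_green below 0.02 m/s) or (horizontal distance between tile_amber and order below 0.04 m and horizontal distance between panel_amber and lightbox below 0.006 m and z of panel_amber in the frame of lightbox between 0.047 and 0.0525 m and angle between panel_amber's own z axis and vertical below 0.03 rad and angle between the x axis of panel_amber and the x axis of lightbox, either way round below 0.12 rad and linear speed of panel_amber below 0.02 m/s))), for 0.2 s.
At the end, for the whole second after the job is handed in: Ordered colour's panel at rest on the light box: centre within 6 mm, underside within 2.5 mm of its top, axes within 0.12 rad, tilt under 0.03; other panels within 25 mm of their start; cover at rest flat on the cardboard (centre over it, within 3 mm of its top, tilt under 0.03) (((horizontal distance between tile_blue and order below 0.04 m and horizontal distance between panel_blue and lightbox below 0.006 m and z of panel_blue in the frame of lightbox between 0.047 and 0.0525 m and angle between panel_blue's own z axis and vertical below 0.03 rad and angle between the x axis of panel_blue and the x axis of lightbox, either way round below 0.12 rad and linear speed of panel_blue below 0.02 m/s and distance of each of panel_green, panel_amber from where it was at the start of the episode below 0.025 m) or (horizontal distance between tile_green and order below 0.04 m and horizontal distance between panel_green and lightbox below 0.006 m and z of panel_green in the frame of lightbox between 0.047 and 0.0525 m and angle between panel_green's own z axis and vertical below 0.03 rad and angle between the x axis of panel_green and the x axis of lightbox, either way round below 0.12 rad and linear speed of panel_green below 0.02 m/s and distance of each of panel_blue, panel_amber from where it was at the start of the episode below 0.025 m) or (horizontal distance between tile_amber and order below 0.04 m and horizontal distance between panel_amber and lightbox below 0.006 m and z of panel_amber in the frame of lightbox between 0.047 and 0.0525 m and angle between panel_amber's own z axis and vertical below 0.03 rad and angle between the x axis of panel_amber and the x axis of lightbox, either way round below 0.12 rad and linear speed of panel_amber below 0.02 m/s and distance of each of panel_blue, panel_green from where it was at the start of the episode below 0.025 m)) and x of cover in the frame of mat between -0.085 and 0.085 m and y of cover in the frame of mat between -0.15 and 0.15 m and z of cover in the frame of mat between 0.002 and 0.007 m and angle between cover's own z axis and vertical below 0.03 rad and linear speed of cover below 0.02 m/s); the robot touches nothing.
It fails at once if the tin, mug, bottle or brush is shifted by more than 25 mm (distance of any of tin, mug, bottle, brush from where it was at the start of the episode above 0.025 m).
It fails at once if the tin, mug or bottle is tipped by more than 0.35 rad (angle between any of tin, mug, bottle's own z axis and vertical above 0.35 rad).
It fails at once if a panel or the cover is dropped: it moves faster than 0.5 m/s while the fingers do not hold it ((linear speed of panel_blue above 0.5 m/s and contact force between panel_blue and the fingers below 0.1 N) or (linear speed of panel_green above 0.5 m/s and contact force between panel_green and the fingers below 0.1 N) or (linear speed of panel_amber above 0.5 m/s and contact force between panel_amber and the fingers below 0.1 N) or (linear speed of cover above 0.5 m/s and contact force between cover and the fingers below 0.1 N)).
It also fails if it takes over 72 s, if anything falls off the work surface, if the arm or the gripper's body presses on something with over 40 N, if the wrist force passes 120 N, or if a joint passes its speed limit or range.

## Working session

There is one attempt and no reset: what is moved stays moved. The work goes in short steps, Python scripts to look and compute and a tool call to move; the robot and the scene stay as the last step left them, time stands still between calls to the robot, and variables do not carry over. Pictures are saved under pics/ and viewed, at most 10 in all, crops included, and the job is handed in when it is done.

Besides the shell and the picture viewer there is one more tool, called by a JSON object that holds its "name" and its "arguments", one argument or row to a line. apply_moves: Moves the arm, as the interface text tells. Its arguments: {"type":"object","properties":{"targets":{"type":"string"},"grip_force":{"type":"number"}},"required":["targets"]}

```bash
mkdir -p pics; ls
python3 - <<'E'
from cell import monitor, imaging, arm
import cv2
print(arm.hold_point_z, monitor.sense())
for n in ("scene","side"):
    c=imaging.read_camera(n); cv2.imwrite(f"pics/{n}0.png",c["frame"][:,:,::-1]); print(n,c["camera_matrix"],c["rvec"],c["tvec"])
E
```

```text
pics
0.0187 {'time_s': 0.0, 'joint_positions': array([ 9.91235608e-01,  2.59333680e-01,  1.53607228e+00, -1.86825463e-05,
        1.34797920e+00, -2.02769910e-01]), 'dq': array([-0.00151336,  0.0019116 , -0.00153955,  0.00145077, -0.00041974,
        0.00126874]), 'tau': array([-1.80653347e-03, -4.46028578e+01, -2.90567279e+01, -3.74987876e-04,
        1.16193845e-02,  7.57332032e-06]), 'position': array([0.20201189, 0.51093512, 0.19458409]), 'eef_rot': array([[-9.29851565e-01,  3.67933598e-01, -9.66433109e-04],
       [ 3.67934707e-01,  9.29850403e-01, -1.50977585e-03],
       [ 3.43140956e-04, -1.75945172e-03, -9.99998393e-01]]), 'wrist_force': array([0.41643344, 0.11484604, 0.25694192]), 'ft_torque': array([-0.07308835,  0.04969668,  0.0088244 ]), 'finger_force': 0.0, 'grip_width': 0.08542061549574918}
scene [[391.82044601   0.         329.57217457]
 [  0.         391.82044601 199.33261814]
 [  0.           0.           1.        ]] [ 1.51829337  2.27951041 -0.69567137] [ 0.16370015 -0.38335607  1.72642833]
side [[373.10073679   0.         316.79036824]
 [  0.         373.10073679 195.79229624]
 [  0.           0.           1.        ]] [ 2.062249   -0.71454296  0.40723762] [-0.37203029  0.25009415  1.02413837]
```

View pics/scene0.png

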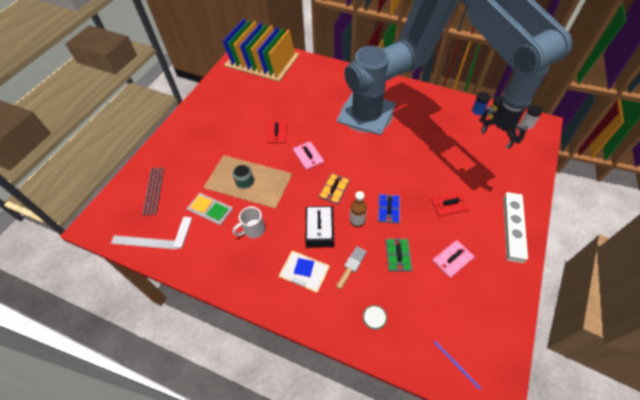

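View pics/side0.png

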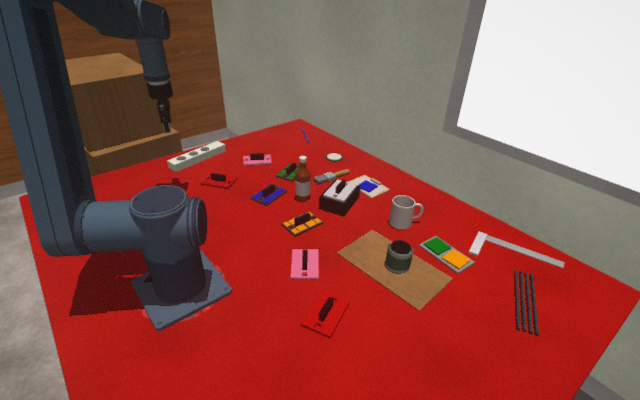

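The order board at (304,267) carries the blue tile, so the blue panel at (389,208) is wanted. The cover is on the box at (320,222), the mat at (248,181) with the tin at (243,176), and the bottle at (358,210) is close to the blue panel. The red and pink plates are decoys.

```bash
cat > h.py <<'E'
import numpy as np, cv2
from cell import imaging, monitor, arm
def cam(n, save=None):
    c=imaging.read_camera(n); c["n"]=n
    if save: cv2.imwrite(f"pics/{save}.png",c["frame"][:,:,::-1])
    return c
def cast(c,px,z):
    """pixels -> world points on plane z"""
    px=np.atleast_2d(np.asarray(px,float)); K=c["camera_matrix"]
    d=np.c_[(px[:,0]-K[0,2])/K[0,0],(px[:,1]-K[1,2])/K[1,1],np.ones(len(px))]
    if c["n"]=="wrist":
        r=np.hypot(d[:,0],d[:,1]); s=np.where(r>1e-9,np.sin(r)/np.maximum(r,1e-9),1)
        d=np.c_[d[:,0]*s,d[:,1]*s,np.cos(r)]
    R=cv2.Rodrigues(np.asarray(c["rvec"]))[0]; o=-R.T@np.asarray(c["tvec"]).ravel(); w=d@R
    return (o+w*((z-o[2])/w[:,2])[:,None])[:,:2]
def proj(c,P):
    P=np.atleast_2d(np.asarray(P,float)); R=cv2.Rodrigues(np.asarray(c["rvec"]))[0]; q=P@R.T+np.asarray(c["tvec"]).ravel(); K=c["camera_matrix"]
    r=np.hypot(q[:,0],q[:,1]); th=np.arctan2(r,q[:,2])
    f=th/r if c["n"]=="wrist" else 1/q[:,2]
    return np.c_[K[0,0]*q[:,0]*f+K[0,2],K[1,1]*q[:,1]*f+K[1,2]]
def blobs(m,amin=30):
    n,l,s,ce=cv2.connectedComponentsWithStats(m.astype(np.uint8)); return [(l==i) for i in range(1,n) if s[i,4]>amin]
def rect(pts):
    """min-area rect of metric points: centre, (long,short), angle of long side"""
    (c,(a,b),t)=cv2.minAreaRect((pts*1000).astype(np.float32))
    if a<b: a,b,t=b,a,t+90
    return np.round(np.array(c)/1000,4),(round(a),round(b)),round((np.radians(t)+np.pi/2)%np.pi-np.pi/2,3)
E
python3 - <<'E'
from h import *
c=cam("scene"); hsv=cv2.cvtColor(c["frame"],cv2.COLOR_RGB2HSV)
def show(name,lo,hi,z,am=40):
    for b in blobs(cv2.inRange(hsv,lo,hi)>0,am):
        y,x=np.nonzero(b); print(name,[x.mean().round(),y.mean().round()],len(x),*rect(cast(c,np.c_[x,y],z)))
show("blue",(110,120,60),(130,255,255),.008)
show("mat",(8,60,90),(22,170,255),.004,300)
for n,p,z in [("cover",(320,218),.058),("tin",(243,184),0),("bottle",(358,222),0),("mug",(250,234),0),("brush",(352,267),0.01),("handle mug",(237,236),0.04),("amber",(335,188),.008),("green",(398,255),.008),("sampleboard",(210,208),0)]: print(n,cast(c,p,z))
s=monitor.sense(); w=cam("wrist","w0"); print(w["camera_matrix"][0],w["rvec"],w["tvec"])
R=cv2.Rodrigues(w["rvec"])[0]; print(R@s["eef_rot"], (R@s["position"]+w["tvec"].ravel()))
E
```

```text
blue [np.float64(232.0), np.float64(38.0)] 195 [-0.2234 -0.8179] (372, 87) 0.353
blue [np.float64(249.0), np.float64(44.0)] 182 [-0.2271 -0.721 ] (365, 79) 0.333
blue [np.float64(266.0), np.float64(48.0)] 194 [-0.2283 -0.6226] (366, 74) 0.308
blue [np.float64(480.0), np.float64(108.0)] 120 [-0.2083  0.4509] (78, 50) 0.058
blue [np.float64(383.0), np.float64(207.0)] 214 [0.4486 0.2264] (110, 33) 0.328
blue [np.float64(395.0), np.float64(208.0)] 202 [0.4373 0.2631] (111, 29) 0.302
blue [np.float64(304.0), np.float64(267.0)] 253 [0.7765 0.0543] (56, 55) 0.172
blue [np.float64(460.0), np.float64(368.0)] 67 [0.8873 0.6032] (139, 4) 1.121
mat [np.float64(36.0), np.float64(30.0)] 4428 [ 0.0914 -1.9031] (775, 513) -0.014
mat [np.float64(192.0), np.float64(36.0)] 2759 [-0.2412 -1.0555] (780, 355) 0.845
mat [np.float64(229.0), np.float64(13.0)] 302 [-0.4257 -0.9553] (300, 78) 0.599
mat [np.float64(251.0), np.float64(10.0)] 337 [-0.4976 -0.867 ] (236, 105) 0.582
mat [np.float64(360.0), np.float64(11.0)] 1049 [-0.6179 -0.2478] (537, 473) -1.148
mat [np.float64(463.0), np.float64(28.0)] 540 [-0.8
[... 609 characters left out ...]
 [np.float64(603.0), np.float64(339.0)] 3426 [0.5631 1.0109] (418, 244) -0.287
cover [[0.60718306 0.04206044]]
tin [[ 0.54977167 -0.30964746]]
bottle [[0.53869035 0.16037831]]
mug [[ 0.73210148 -0.17676724]]
brush [[0.71511983 0.20438589]]
handle mug [[ 0.7725229  -0.19693083]]
amber [[0.43645454 0.0283519 ]]
green [[0.61291283 0.33295612]]
sampleboard [[ 0.69294783 -0.36805687]]
[309.70691629   0.         320.27730891] [-2.40789317 -1.63861705 -0.21733425] [-0.54914887 -0.03511869  0.37997176]
[[ 8.42375281e-04  9.99999583e-01  3.52091582e-04]
 [-9.64677821e-01  9.05372959e-04 -2.63430983e-01]
 [-2.63431192e-01 -1.17747192e-04  9.64678181e-01]] [6.54636564e-05 1.67027853e-02 1.91252021e-01]
```

Run:
```python
from h import *
c=cam("scene"); hsv=cv2.cvtColor(c["frame"],cv2.COLOR_RGB2HSV)
for b in blobs(cv2.inRange(hsv[180:300,180:420],(0,0,140),(180,60,255))>0,60):
    y,x=np.nonzero(b); x+=180;y+=180; print([x.mean().round(),y.mean().round()],len(x),*rect(cast(c,np.c_[x,y],.058)))
# dark bits near tin
for b in blobs(cv2.inRange(hsv[150:200,220:270],(0,0,0),(180,255,75))>0,40):
    y,x=np.nonzero(b); x+=220;y+=150; print("tin",x.min(),x.max(),y.min(),y.max(),cast(c,[(x.mean(),y.mean())],.035))
d=cam("side")
hs=cv2.cvtColor(d["frame"],cv2.COLOR_RGB2HSV)
for b in blobs(cv2.inRange(hs[230:280,380:420],(0,0,0),(180,255,90))>0,40):
    y,x=np.nonzero(b); x+=380;y+=230; print("tin side",x.min(),x.max(),y.min(),y.max(),cast(d,[(x.mean(),y.mean())],.035))
print("bottle tops",cast(c,[(359,196)],.17),cast(d,[(304,159)],.17))
```

```text
[np.float64(213.0), np.float64(212.0)] 211 [ 0.7203 -0.3358] (142, 75) 1.507
[np.float64(249.0), np.float64(222.0)] 394 [ 0.7122 -0.1829] (115, 84) 0.243
[np.float64(319.0), np.float64(223.0)] 729 [0.6235 0.0454] (126, 83) 0.43
[np.float64(184.0), np.float64(229.0)] 191 [ 0.836  -0.3695] (116, 29) 0.319
[np.float64(355.0), np.float64(259.0)] 262 [0.7045 0.2092] (81, 39) -0.125
[np.float64(304.0), np.float64(272.0)] 768 [0.8071 0.0721] (129, 93) 1.559
tin 234 248 166 176 [[ 0.51706962 -0.32824524]]
tin 237 252 176 186 [[ 0.55865228 -0.2852073 ]]
tin side 385 411 241 273 [[ 0.53226534 -0.30923636]]
bottle tops [[0.54244974 0.15566623]] [[0.52696067 0.13792421]]
```

{"name": "apply_moves", "arguments": {
  "targets": "-0.2 0 0 -0.02 0 0 0; -0.2 0 0 -0.02 0 0 0; -0.2 -0.02 -0.03 -0.01 0 0 0; -0.2 -0.02 -0.035 0 0 0 0; -0.2 -0.02 -0.035 0 0 0 0"
}}

```text
time_s: 0.72
position: [0.2216, 0.3957, 0.2458]
eef_rot: [[-0.93, 0.366, 0.001], [0.366, 0.93, 0.001], [-0.001, 0.001, -1.0]]
wrist_force: [1.2, -0.5, 0.0]
grip_width: 0.0343
finger_force: 0.0
```

{"name": "apply_moves", "arguments": {
  "targets": "-0.2 -0.037 -0.0145 0 0 0 0; -0.2 -0.037 -0.0145 0 0 0 0; -0.2 -0.037 -0.0145 0 0 0 0; -0.2 -0.037 -0.0145 0 0 0 0; -0.2 -0.037 -0.0145 0 0 0 0"
}}

```text
time_s: 1.13
position: [0.3676, 0.2594, 0.2457]
eef_rot: [[-0.93, 0.368, 0.001], [0.368, 0.93, 0.0], [-0.001, 0.001, -1.0]]
wrist_force: [0.9, 0.8, -0.9]
grip_width: 0.0342
finger_force: 0.0
```

{"name": "apply_moves", "arguments": {
  "targets": "-0.2 -0.037 -0.0145 0 0 0 0; -0.2 -0.037 -0.0145 0 0 0 0; -0.2 -0.037 -0.0145 0 0 0 0; -0.2 -0.037 -0.0145 0 0 0 0; -0.2 -0.037 -0.0145 0 0 0 0"
}}

```text
time_s: 1.55
position: [0.5132, 0.1237, 0.2455]
eef_rot: [[-0.93, 0.368, 0.0], [0.368, 0.93, 0.0], [-0.0, 0.0, -1.0]]
wrist_force: [1.0, 1.1, -0.2]
grip_width: 0.034
finger_force: 0.0
```

{"name": "apply_moves", "arguments": {
  "targets": "-0.2 -0.037 -0.0145 0 0 0 0; -0.2 -0.037 -0.0145 0 0 0 0; -0.2 -0.037 -0.0145 0 0 0 0; -0.2 0 0 0 0 0 -0.115; -0.2 0 0 0 0 0 -0.115"
}}

```text
time_s: 1.97
position: [0.6005, 0.0417, 0.244]
eef_rot: [[-0.989, 0.145, -0.002], [0.145, 0.989, -0.0], [0.002, -0.0, -1.0]]
wrist_force: [-0.1, 1.1, 0.2]
grip_width: 0.034
finger_force: 0.0
```

{"name": "apply_moves", "arguments": {
  "targets": "-0.2 0 0 0 0 0 -0.115; -0.2 0 0 0 0 0 -0.115; -0.2 0 0 0 0 0 -0.115; -0.2 0 0 0 0 0 -0.115; -0.2 0 0 0 0 0 -0.115"
}}

```text
time_s: 2.38
position: [0.5992, 0.0441, 0.2452]
eef_rot: [[-0.907, -0.42, -0.0], [-0.42, 0.907, 0.0], [0.0, 0.0, -1.0]]
wrist_force: [-0.5, 0.5, 0.1]
grip_width: 0.0338
finger_force: 0.0
```

{"name": "apply_moves", "arguments": {
  "targets": "-0.2 0 0 0 0 0 0; -0.2 0 0 0 0 0 0; -0.2 0 0 0 0 0 0; -0.2 0 0 0 0 0 0; -0.2 0 0 0 0 0 0"
}}

```text
time_s: 2.8
position: [0.5992, 0.0441, 0.2454]
eef_rot: [[-0.91, -0.414, -0.0], [-0.414, 0.91, 0.0], [0.0, 0.0, -1.0]]
wrist_force: [-0.2, 0.3, -0.1]
grip_width: 0.0339
finger_force: 0.0
```

Run:
```python
from h import *
s=monitor.sense(); w=cam("wrist","w1"); hsv=cv2.cvtColor(w["frame"],cv2.COLOR_RGB2HSV)
R=s["eef_rot"]; print(s["position"],np.arctan2(R[1,1],R[0,1]))
for b in blobs(cv2.inRange(hsv,(0,0,110),(180,60,255))>0,300):
    y,x=np.nonzero(b); print([x.mean().round(),y.mean().round()],len(x),*rect(cast(w,np.c_[x,y],.058)))
```

```text
[0.59922884 0.04412713 0.24540416] 1.9975266958754965
[np.float64(86.0), np.float64(123.0)] 963 [ 0.6748 -0.3184] (133, 71) 1.507
[np.float64(314.0), np.float64(185.0)] 5875 [0.6213 0.0461] (124, 84) 0.421
[np.float64(409.0), np.float64(151.0)] 443 [0.533  0.1337] (49, 26) -0.044
[np.float64(628.0), np.float64(211.0)] 1609 [0.375  0.6244] (226, 106) 0.213
[np.float64(144.0), np.float64(178.0)] 3608 [ 0.7106 -0.1737] (137, 83) -1.012
[np.float64(40.0), np.float64(188.0)] 1395 [ 0.8124 -0.4377] (216, 108) -1.267
[np.float64(461.0), np.float64(179.0)] 711 [0.5311 0.2143] (47, 37) 1.312
[np.float64(45.0), np.float64(322.0)] 14219 [ 1.5418 -0.4925] (1352, 416) -0.297
[np.float64(403.0), np.float64(249.0)] 731 [0.6519 0.188 ] (48, 36) -0.09
[np.float64(251.0), np.float64(249.0)] 366 [0.7374 0.0017] (58, 21) -0.265
[np.float64(307.0), np.float64(285.0)] 1633 [0.7571 0.0828] (91, 68) 0.014
[np.float64(589.0), np.float64(339.0)] 2994 [0.7405 0.8362] (523, 240) 0.649
```

View pics/w1.png

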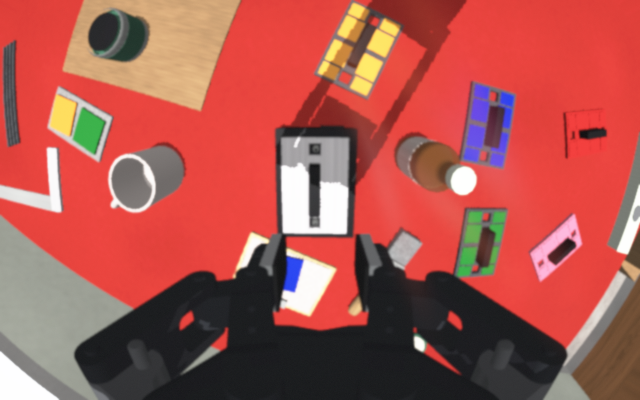

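The wrist view shows the cover centred at about (315,182) with the bar upright at (315,190). The blue panel is at (489,124) and the bottle base near (410,152), with tin and mat at the top left.

Run:
```python
from h import *
w=cam("wrist"); f=w["frame"]; hsv=cv2.cvtColor(f,cv2.COLOR_RGB2HSV)
def roi(m,x0,x1,y0,y1):
    z=np.zeros_like(m); z[y0:y1,x0:x1]=m[y0:y1,x0:x1]; return z>0
dark=cv2.inRange(hsv,(0,0,0),(180,255,70))
for b in blobs(roi(dark,300,332,155,220),30):
    y,x=np.nonzero(b); print("bar",x.min(),x.max(),y.min(),y.max(),*rect(cast(w,np.c_[x,y],.084)))
nonred=255-cv2.inRange(hsv,(0,170,90),(6,255,255))-cv2.inRange(hsv,(174,150,90),(180,255,255))
for n,r,z in [("box",(270,362,118,240),.05),("bluepanel",(458,520,75,170),.008),("mat",(60,245,0,112),.004)]:
    for b in blobs(roi(nonred,*r),300):
        y,x=np.nonzero(b); print(n,x.min(),x.max(),y.min(),y.max(),*rect(cast(w,np.c_[x,y],z)))
blue=cv2.inRange(hsv,(108,110,50),(135,255,255))
y,x=np.nonzero(roi(blue,458,520,75,170)); print("blue",*rect(cast(w,np.c_[x,y],.008)))
```

```text
bar 309 319 164 215 [0.6189 0.0452] (60, 11) 0.427
box 270 361 118 239 [0.6163 0.0438] (163, 109) 0.368
bluepanel 458 516 80 169 [0.4405 0.2446] (133, 101) 0.423
mat 62 241 0 111 [ 0.5271 -0.2996] (305, 170) -1.491
mat 60 105 85 111 [ 0.6722 -0.3739] (129, 42) 1.515
blue [0.4386 0.2473] (113, 73) 0.3
```

{"name": "apply_moves", "arguments": {
  "targets": "-0.2 -0.0187 -0.0071 0.03 0 0 0; -0.2 0 0 0.035 0 0 0; -0.2 0 0 0.035 0 0 0; -0.2 0 0 0.03 0 0 0; -0.2 0 0 0.02 0 0 0"
}}

```text
time_s: 3.32
position: [0.6173, 0.0456, 0.0918]
eef_rot: [[-0.91, -0.415, -0.004], [-0.415, 0.91, 0.0], [0.004, 0.002, -1.0]]
wrist_force: [-0.3, 0.2, -0.2]
grip_width: 0.0342
finger_force: 0.0
```

{"name": "apply_moves", "arguments": {
  "targets": "-0.2 0 0 0.015 0 0 0; -0.2 0 0 0.012 0 0 0; -0.2 0 0 0.007 0 0 0; -0.2 0 0 0 0 0 0; -0.2 0 0 0 0 0 0"
}}

```text
time_s: 3.73
position: [0.6196, 0.0454, 0.0619]
eef_rot: [[-0.91, -0.415, 0.001], [-0.415, 0.91, -0.0], [-0.001, -0.0, -1.0]]
wrist_force: [-0.6, 0.4, 0.7]
grip_width: 0.0342
finger_force: 0.0
```

{"name": "apply_moves", "arguments": {
  "targets": "-1 0 0 0 0 0 0; -1 0 0 0 0 0 0; -1 0 0 0 0 0 0; -1 0 0 0 0 0 0; -1 0 0 0 0 0 0",
  "grip_force": 60
}}

```text
time_s: 4.15
position: [0.6195, 0.0454, 0.0619]
eef_rot: [[-0.91, -0.415, 0.001], [-0.415, 0.91, -0.0], [-0.001, -0.0, -1.0]]
wrist_force: [0.1, -0.4, 0.5]
grip_width: -0.0
finger_force: 0.0
```

Run:
```python
from h import *
w=cam("wrist","w2"); d=cam("side"); f=d["frame"]
for n in "s":
    cv2.imwrite("pics/s2.png",np.hstack([cv2.resize(f[130:250,270:430],(640,480))])[:,:,::-1])
print(monitor.sense()["grip_width"], proj(d,[[.6195,.0454,.0619]]))
```

```text
7.39930968296647e-05 [[339.96521144 187.99750086]]
```

View pics/s2.png

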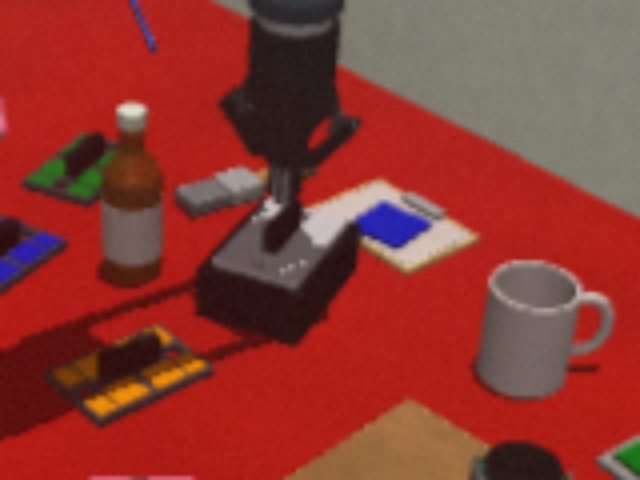

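View pics/w2.png

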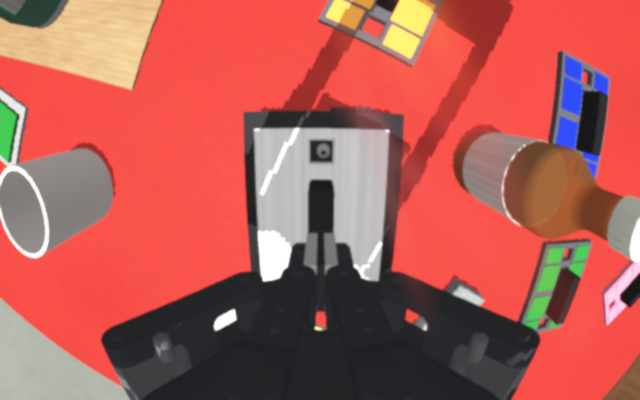

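The closed fingers stand just beyond the bar's far end: in the wrist view the bar shows at (321,205) and the fingertips start near (320,235). I'll measure the offset from the hole and the bar end.

Run:
```python
from h import *
w=cam("wrist"); d=cam("side"); s=monitor.sense(); T=s["eef_rot"]; p=s["position"]
print("tcp px",proj(w,[p]), s["joint_positions"])
for n,c,px,z in [("hole",w,(321,151),.058),("bar near end top",w,(320,180),.084),("bar visible far",w,(320,232),.084),("cover near edge",w,(321,129),.058),("side bar mid",d,(340.75,187),.071)]:
    q=cast(c,px,z)[0]; e=np.r_[q,z]-p; print(n,q,"in tool",(T.T@e).round(4))
```

```text
tcp px [[320.53887227 224.00038636]] [-1.06152231e-01  4.95549260e-01  1.52749289e+00 -7.68303291e-06
  1.11850478e+00 -2.10520401e+00]
hole [0.57838047 0.02706125] in tool [0.0448 0.0002 0.0035]
bar near end top [0.58962209 0.0315848 ] in tool [ 0.0327 -0.0003 -0.0225]
bar visible far [0.61601689 0.04365106] in tool [ 0.0036 -0.0003 -0.0225]
cover near edge [0.56642917 0.02158929] in tool [0.0579 0.0002 0.0035]
side bar mid [0.61620871 0.03818848] in tool [ 0.0057 -0.0054 -0.0095]
```

Run:
```python
from h import *
w=cam("wrist"); d=cam("scene")
a=cv2.resize(w["frame"][150:350,240:400],(480,600),interpolation=cv2.INTER_CUBIC)
b=cv2.resize(d["frame"][190:250,300:332],(320,600),interpolation=cv2.INTER_CUBIC)
cv2.imwrite("pics/z3.png",np.hstack([a,b])[:,:,::-1])
```

```text
(no output)
```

View pics/z3.png

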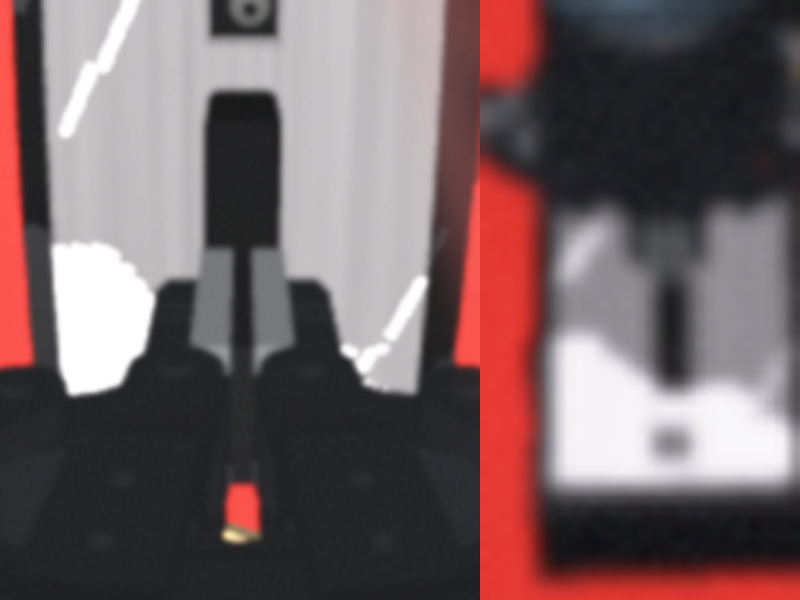

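Run:
```python
from h import *
w=cam("wrist"); d=cam("side"); s=monitor.sense(); p=s["position"]
f=w["frame"].astype(int)
# cover edges across tool y on row 200: print brightness profile transitions
g=cv2.cvtColor(w["frame"],cv2.COLOR_RGB2GRAY).astype(int)
for r in (165,200,215):
    row=g[r,240:405]; e=[(i+240,int(row[i+1]-row[i-1])) for i in range(1,len(row)-1) if abs(row[i+1]-row[i-1])>45]; print(r,e)
for z in (.058,.04,.075): 
    q=cast(w,[(254,165),(389,165)],z); print(z,np.linalg.norm(q[0]-q[1]))
print(proj(d,[np.r_[p[:2],z] for z in (.062,.084,.1)])-[270,130])
def tri(A,B,a,b):
    P=[c["camera_matrix"]@np.c_[cv2.Rodrigues(c["rvec"])[0],np.ravel(c["tvec"])] for c in (A,B)]
    X=cv2.triangulatePoints(P[0],P[1],np.array(a,float).reshape(2,1),np.array(b,float).reshape(2,1)); return (X[:3]/X[3]).ravel()
sc=cam("scene")
# bar centre: scene crop (670,330)/10 ; side crop
print(cv2.Rodrigues(w["rvec"])[0]@s["eef_rot"], cv2.Rodrigues(w["rvec"])[0]@p+w["tvec"].ravel())
```

```text
165 [(243, -46), (244, -64), (245, -48), (253, 75), (254, 99), (255, 68), (274, 48), (280, -48), (387, -65), (388, -58)]
200 [(245, -58), (246, -70), (254, 61), (255, 90), (256, 80), (307, -88), (308, -95), (309, -56), (332, 67), (333, 110), (334, 84), (384, -50), (385, -70), (386, -56)]
215 [(246, -62), (247, -58), (255, 69), (256, 100), (257, 76), (307, -86), (308, -92), (309, -56), (332, 70), (333, 101), (334, 75), (383, -52), (384, -83), (385, -71)]
0.058 0.08218205466259108
0.04 0.09024456196900871
0.075 0.07456746442875217
[[69.89509858 58.00358171]
 [70.20974471 52.80250397]
 [70.44218886 48.96021898]]
[[ 8.80856511e-04  9.99999566e-01  3.04153820e-04]
 [-9.64733827e-01  9.29853584e-04 -2.63225716e-01]
 [-2.63225885e-01 -6.15633925e-05  9.64734228e-01]] [9.63339658e-05 1.67943829e-02 1.91294603e-01]
```

Run:
```python
from h import *
sc=cam("scene"); w=cam("wrist"); s=monitor.sense(); p=s["position"]; T=s["eef_rot"]
for z in (0,-.02,-.03,-.04): print(z,"scene far face",proj(sc,[p+T@[-.011,0,z]]),"wrist near face",proj(w,[p+T@[.011,0,z]]), "wrist mid",proj(w,[p+T@[0,0,z]]))
for b in ((.03,-.0225),(-.03,-.0225),(-.03,.003),(0,-.0225)): print("bar",b,proj(sc,[p+T@[b[0],0,b[1]]]))
g=cv2.cvtColor(sc["frame"],cv2.COLOR_RGB2GRAY); print(g[205:242,315:324])
```

```text
0 scene far face [[319.5274884  223.34528899]] wrist near face [[320.4710718  207.23871984]] wrist mid [[320.45298942 224.20234542]]
-0.02 scene far face [[319.35702113 220.37577627]] wrist near face [[320.48327269 218.01945796]] wrist mid [[320.46267758 236.59369803]]
-0.03 scene far face [[319.27017434 218.86291892]] wrist near face [[320.49038666 224.36625199]] wrist mid [[320.46826464 243.83749455]]
-0.04 scene far face [[319.1822248  217.33085182]] wrist near face [[320.49832485 231.50286806]] wrist mid [[320.47444316 251.93507753]]
bar (0.03, -0.0225) [[319.1469217  209.73977969]]
bar (-0.03, -0.0225) [[319.42496883 224.87396408]]
bar (-0.03, 0.003) [[319.64254146 228.6113983 ]]
bar (0, -0.0225) [[319.28420998 217.21241993]]
[[ 28  29  27  29  29  26  31  29  32]
 [ 31  29  29  30  30  29  29  28  32]
 [ 32  28  29  27  27  28  28  29  29]
 [ 31  30  28  31  28  28  33  29  32]
 [ 30  28  31  29  28  28  33  35  40]
 [ 36  33  34  34  33  31  32  47  68]
 [ 47  41  44  43  43  39  41  65 101]
 [ 60  56  63  63  61  55  52  82 120]
 [ 70  67  76  73  73  69  59  87 126]
 [ 73  7
[... 384 characters left out ...]
141 123  84  45  38  65 105 132 143]
 [150 127  86  50  40  68 104 132 143]
 [173 141  95  49  38  66 106 133 144]
 [215 178 123  68  49  75 118 146 157]
 [236 220 169 116  99 117 158 188 201]
 [244 236 213 188 178 187 214 231 237]
 [245 242 236 231 231 232 238 244 246]
 [245 241 236 234 233 235 240 245 247]
 [244 234 218 204 204 212 230 243 247]
 [243 229 186 156 156 173 217 240 246]
 [243 227 176 139 139 158 210 239 246]
 [244 231 196 169 167 181 219 239 245]
 [242 236 222 213 209 213 227 236 240]
 [228 224 219 215 208 206 209 215 218]
 [167 165 165 161 156 151 153 154 154]
 [ 91  91  89  89  88  88  85  88  88]
 [ 48  47  45  47  45  50  47  48  45]
 [ 31  31  30  32  32  29  31  32  32]]
```

Scene and wrist views agree that the real fingertips end about 40 mm behind the reported TCP, above the bar. So I'll open and go about 35 mm lower, watching the force.

{"name": "apply_moves", "arguments": {
  "targets": "-0.2 0 0 0 0 0 0; -0.2 0 0 0 0 0 0; -0.2 0 0 0 0 0 0; -0.2 0 0 0.003 0 0 0; -0.2 0 0 0.003 0 0 0"
}}

```text
time_s: 5.12
position: [0.6194, 0.0454, 0.0554]
eef_rot: [[-0.91, -0.415, 0.0], [-0.415, 0.91, -0.0], [-0.0, -0.0, -1.0]]
wrist_force: [-1.4, 0.5, -0.2]
grip_width: 0.0342
finger_force: 0.0
```

{"name": "apply_moves", "arguments": {
  "targets": "-0.2 0 0 0.003 0 0 0; -0.2 0 0 0.003 0 0 0; -0.2 0 0 0.003 0 0 0; -0.2 0 0 0.003 0 0 0; -0.2 0 0 0.002 0 0 0"
}}

```text
time_s: 5.53
position: [0.6189, 0.0454, 0.0408]
eef_rot: [[-0.91, -0.415, -0.001], [-0.415, 0.91, 0.0], [0.001, 0.0, -1.0]]
wrist_force: [0.3, 0.1, 0.1]
grip_width: 0.0341
finger_force: 0.0
```

Run:
```python
from h import *
w=cam("wrist"); s=monitor.sense(); print(s["position"],s["wrist_force"],s["grip_width"])
sc=cam("scene")
a=cv2.resize(w["frame"][150:350,240:400],(480,600),interpolation=cv2.INTER_CUBIC)
b=cv2.resize(sc["frame"][190:250,300:332],(320,600),interpolation=cv2.INTER_CUBIC)
cv2.imwrite("pics/z4.png",np.hstack([a,b])[:,:,::-1])
```

```text
[0.61875647 0.04545314 0.0404931 ] [-0.19629123 -0.11640462 -0.21970945] 0.03431243396383725
```

View pics/z4.png

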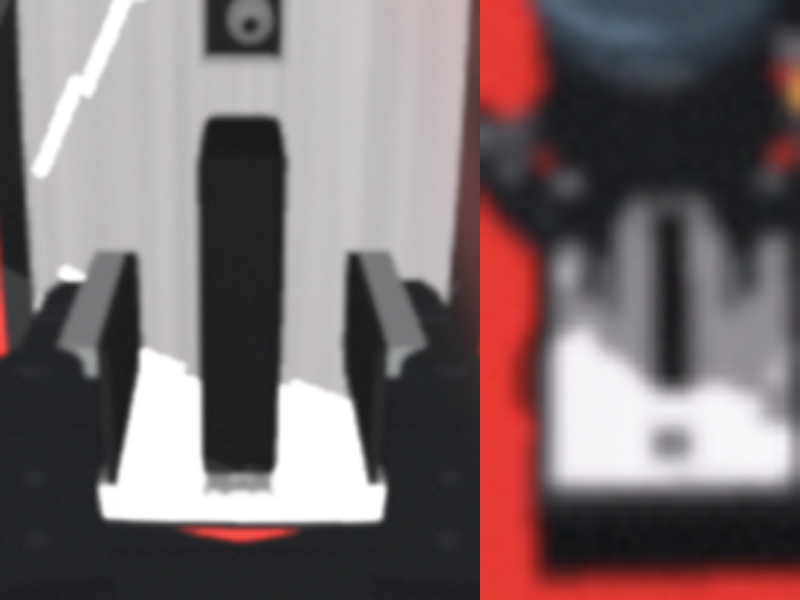

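The open fingers straddle the bar with no contact even at a reported TCP of 0.0405, which confirms the offset. I'll go down another 14 mm and close.

{"name": "apply_moves", "arguments": {
  "targets": "-0.2 0 0 0.003 0 0 0; -0.2 0 0 0.003 0 0 0; -0.2 0 0 0.003 0 0 0; -0.2 0 0 0.003 0 0 0; -0.2 0 0 0.002 0 0 0"
}}

```text
time_s: 6.05
position: [0.619, 0.0454, 0.0269]
eef_rot: [[-0.91, -0.415, -0.001], [-0.415, 0.91, 0.0], [0.0, 0.0, -1.0]]
wrist_force: [0.6, -0.0, 0.0]
grip_width: 0.0344
finger_force: 0.0
```

{"name": "apply_moves", "arguments": {
  "targets": "-0.2 0 0 0 0 0 0; -1 0 0 0 0 0 0; -1 0 0 0 0 0 0; -1 0 0 0 0 0 0; -1 0 0 0 0 0 0",
  "grip_force": 60
}}

```text
time_s: 6.47
position: [0.6194, 0.0454, 0.0277]
eef_rot: [[-0.91, -0.415, 0.001], [-0.415, 0.91, -0.0], [-0.0, -0.0, -1.0]]
wrist_force: [-0.0, 0.6, 1.7]
grip_width: 0.0128
finger_force: 60.7
```

{"name": "apply_moves", "arguments": {
  "targets": "-1 0 0 -0.01 0 0 0; -1 0 0 -0.02 0 0 0; -1 0 0 -0.03 0 0 0; -1 0 0 -0.03 0 0 0; -1 0 0 -0.03 0 0 0"
}}

```text
time_s: 6.88
position: [0.6187, 0.0455, 0.149]
eef_rot: [[-0.91, -0.415, -0.001], [-0.415, 0.91, 0.0], [0.001, 0.0, -1.0]]
wrist_force: [0.4, -0.3, -1.7]
grip_width: 0.0128
finger_force: 60.3
```

{"name": "apply_moves", "arguments": {
  "targets": "-1 0.0107 -0.0103 0 0 0 0; -1 0.0215 -0.0206 0 0 0 0; -1 0.0215 -0.0206 0 0 0 0; -1 0.0215 -0.0206 0 0 0 0; -1 0.0215 -0.0206 0 0 0 0"
}}

```text
time_s: 7.3
position: [0.5685, -0.0801, 0.1473]
eef_rot: [[-0.909, -0.416, -0.001], [-0.416, 0.909, 0.0], [0.001, 0.0, -1.0]]
wrist_force: [0.5, -1.2, -2.3]
grip_width: 0.0123
finger_force: 60.3
```

{"name": "apply_moves", "arguments": {
  "targets": "-1 0.0215 -0.0206 0 0 0 0; -1 0.0215 -0.0206 0 0 0 0; -1 0.0215 -0.0206 0 0 0 0; -1 0.0215 -0.0206 0 0 0 0; -1 0.0107 -0.0103 0 0 0 0"
}}

```text
time_s: 7.72
position: [0.5184, -0.2067, 0.1473]
eef_rot: [[-0.911, -0.413, -0.001], [-0.413, 0.911, -0.001], [0.001, -0.001, -1.0]]
wrist_force: [0.6, 0.3, -2.6]
grip_width: 0.0125
finger_force: 60.3
```

{"name": "apply_moves", "arguments": {
  "targets": "-1 0 0 0 0 0 0.1; -1 0 0 0 0 0 0.1; -1 0 0 0 0 0 0.1; -1 0 0 0 0 0 0.05; -1 0 0 0 0 0 0"
}}

```text
time_s: 8.13
position: [0.5196, -0.2037, 0.1472]
eef_rot: [[-0.997, -0.076, -0.001], [-0.076, 0.997, 0.0], [0.001, 0.0, -1.0]]
wrist_force: [0.6, 0.1, -1.5]
grip_width: 0.0127
finger_force: 60.3
```

Run:
```python
from h import *
s=monitor.sense(); R=s["eef_rot"]; print(s["position"],np.arctan2(R[1,1],R[0,1]),s["grip_width"],s["time_s"])
w=cam("wrist","w5"); sc=cam("scene"); si=cam("side"); hsv=cv2.cvtColor(w["frame"],cv2.COLOR_RGB2HSV)
for n,lo,hi in (("mat",(8,60,90),(22,170,255)),):
    for b in blobs(cv2.inRange(hsv,lo,hi)>0,1500):
        y,x=np.nonzero(b); print(n,x.min(),x.max(),y.min(),y.max(),*rect(cast(w,np.c_[x,y],.004)))
# box with cover off: white field in scene
h=cv2.cvtColor(sc["frame"],cv2.COLOR_RGB2HSV)
for b in blobs(cv2.inRange(h[195:250,295:345],(0,0,140),(180,60,255))>0,60):
    y,x=np.nonzero(b); print("field",*rect(cast(sc,np.c_[x+295,y+195],.05)))
```

```text
[ 0.51956539 -0.20367574  0.14723507] 1.6468180866528626 0.012747150555791786 8.1333
mat 117 373 96 248 [ 0.5256 -0.2989] (301, 170) -1.494
field [0.6221 0.0448] (76, 72) -1.177
```

View pics/w5.png

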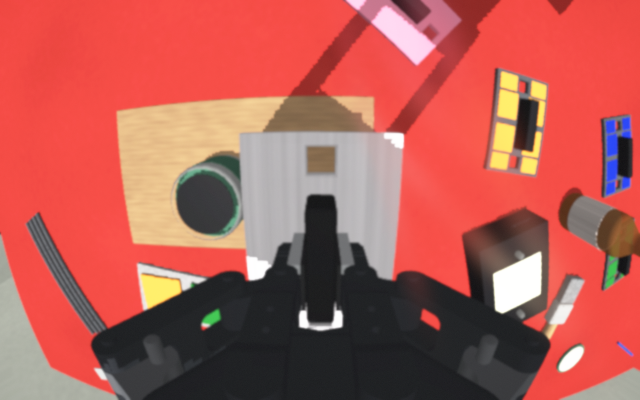

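The cover hangs level over the right part of the mat, clear of the tin at (207,201). I'll lower it about 165 mm, slowly at the end.

{"name": "apply_moves", "arguments": {
  "targets": "-1 0 0 0.02 0 0 0; -1 0 0 0.035 0 0 0; -1 0 0 0.035 0 0 0; -1 0 0 0.03 0 0 0; -1 0 0 0.02 0 0 0"
}}

```text
time_s: 8.7
position: [0.5185, -0.2024, 0.0045]
eef_rot: [[-0.997, -0.08, -0.003], [-0.08, 0.997, 0.002], [0.003, 0.002, -1.0]]
wrist_force: [-0.3, 0.3, -2.0]
grip_width: 0.0126
finger_force: 60.3
```

{"name": "apply_moves", "arguments": {
  "targets": "-1 0 0 0.01 0 0 0; -1 0 0 0.006 0 0 0; -1 0 0 0.003 0 0 0; -1 0 0 0.002 0 0 0; -1 0 0 0 0 0 0"
}}

```text
time_s: 9.12
position: [0.5211, -0.2041, -0.0126]
eef_rot: [[-0.997, -0.078, 0.002], [-0.078, 0.997, -0.001], [-0.002, -0.001, -1.0]]
wrist_force: [-0.6, -0.5, -2.4]
grip_width: 0.013
finger_force: 60.3
```

{"name": "apply_moves", "arguments": {
  "targets": "-1 0 0 0.001 0 0 0; -1 0 0 0.001 0 0 0; -1 0 0 0.001 0 0 0; -1 0 0 0.001 0 0 0; -1 0 0 0 0 0 0"
}}

```text
time_s: 9.53
position: [0.5202, -0.2035, -0.0175]
eef_rot: [[-0.997, -0.078, 0.0], [-0.078, 0.997, -0.0], [-0.0, -0.0, -1.0]]
wrist_force: [-0.5, 0.3, -1.2]
grip_width: 0.0126
finger_force: 60.3
```

{"name": "apply_moves", "arguments": {
  "targets": "-1 0 0 0.0004 0 0 0; -1 0 0 0.0004 0 0 0; -1 0 0 0.0004 0 0 0; -1 0 0 0.0003 0 0 0; -1 0 0 0 0 0 0"
}}

```text
time_s: 9.95
position: [0.5203, -0.2036, -0.0184]
eef_rot: [[-0.997, -0.078, 0.0], [-0.078, 0.997, -0.0], [-0.0, -0.0, -1.0]]
wrist_force: [-3.1, 1.7, 5.7]
grip_width: 0.0125
finger_force: 61.3
```

{"name": "apply_moves", "arguments": {
  "targets": "-0.2 0 0 0 0 0 0; -0.2 0 0 0 0 0 0; -0.2 0 0 0 0 0 0; -0.2 0 0 0 0 0 0; -0.2 0 0 -0.005 0 0 0"
}}

```text
time_s: 10.37
position: [0.5196, -0.2031, -0.0149]
eef_rot: [[-0.997, -0.078, -0.002], [-0.078, 0.997, 0.001], [0.002, 0.001, -1.0]]
wrist_force: [-0.1, 0.7, -0.2]
grip_width: 0.0344
finger_force: 0.0
```

{"name": "apply_moves", "arguments": {
  "targets": "-0.2 0 0 -0.03 0 0 0; -0.2 0 0 -0.04 0 0 0; -0.2 0 0 -0.04 0 0 0; -0.2 0 0 -0.04 0 0 0; -0.2 0 0 -0.04 0 0 0"
}}

```text
time_s: 10.78
position: [0.5199, -0.2033, 0.1782]
eef_rot: [[-0.997, -0.078, 0.0], [-0.078, 0.997, -0.0], [-0.0, -0.0, -1.0]]
wrist_force: [1.1, -0.3, -0.4]
grip_width: 0.0343
finger_force: 0.0
```

{"name": "apply_moves", "arguments": {
  "targets": "-0.2 0.0046 0.0375 0 0 0 0; -0.2 0.0046 0.0375 0 0 0 0; -0.2 0.0046 0.0375 0 0 0 0; -0.2 0.0046 0.0375 0 0 0 0; -0.2 0.0046 0.0375 0 0 0 0"
}}

```text
time_s: 11.2
position: [0.482, -0.017, 0.1764]
eef_rot: [[-0.997, -0.077, 0.001], [-0.077, 0.997, -0.0], [-0.001, -0.0, -1.0]]
wrist_force: [0.4, -0.4, 0.1]
grip_width: 0.0341
finger_force: 0.0
```

{"name": "apply_moves", "arguments": {
  "targets": "-0.2 0.0046 0.0375 0 0 0 0; -0.2 0.0046 0.0375 0 0 0 0; -0.2 0.0046 0.0375 0 0 0 0; -0.2 0.0046 0.0375 0 0 0 0; -0.2 0.0046 0.0375 0 0 0 0"
}}

```text
time_s: 11.62
position: [0.4444, 0.1684, 0.1765]
eef_rot: [[-0.997, -0.078, 0.001], [-0.078, 0.997, 0.0], [-0.001, 0.0, -1.0]]
wrist_force: [1.5, -0.3, 0.2]
grip_width: 0.0342
finger_force: 0.0
```

{"name": "apply_moves", "arguments": {
  "targets": "-0.2 0.0046 0.0375 0 0 0 0; -0.2 0.0046 0.0375 0 0 0 0; -0.2 0 0 0 0 0 -0.115; -0.2 0 0 0 0 0 -0.115; -0.2 0 0 0 0 0 0"
}}

```text
time_s: 12.03
position: [0.4295, 0.2417, 0.1761]
eef_rot: [[-0.951, -0.309, 0.0], [-0.309, 0.951, -0.0], [-0.0, -0.0, -1.0]]
wrist_force: [0.1, 0.1, 0.3]
grip_width: 0.034
finger_force: 0.0
```

{"name": "apply_moves", "arguments": {
  "targets": "-0.2 0 0 0 0 0 0; -0.2 0 0 0 0 0 0; -0.2 0 0 0 0 0 0; -0.2 0 0 0 0 0 0; -0.2 0 0 0 0 0 0"
}}

```text
time_s: 12.45
position: [0.4303, 0.2403, 0.176]
eef_rot: [[-0.953, -0.302, 0.0], [-0.302, 0.953, 0.0], [-0.0, -0.0, -1.0]]
wrist_force: [-0.6, 0.6, -0.8]
grip_width: 0.0341
finger_force: 0.0
```

Run:
```python
from h import *
s=monitor.sense(); R=s["eef_rot"]; print(s["position"],np.arctan2(R[1,1],R[0,1]))
w=cam("wrist","w6"); hsv=cv2.cvtColor(w["frame"],cv2.COLOR_RGB2HSV)
m=cv2.inRange(hsv,(108,110,50),(135,255,255))
for b in blobs(cv2.morphologyEx(m,cv2.MORPH_CLOSE,np.ones((25,25)))>0,800):
    y,x=np.nonzero(b&(m>0)); print("blue",x.min(),x.max(),y.min(),y.max(),*rect(cast(w,np.c_[x,y],.008)))
    d=cv2.inRange(hsv,(0,0,0),(180,255,60)); k=np.zeros_like(d); k[y.min():y.max(),x.min():x.max()]=d[y.min():y.max(),x.min():x.max()]
    for q in blobs(k>0,60):
        y,x=np.nonzero(q); print(" dark",x.min(),x.max(),y.min(),y.max(),*rect(cast(w,np.c_[x,y],.034)))
```

```text
[0.4302669  0.24031399 0.17595636] 1.8770692797162216
blue 291 355 133 228 [0.4396 0.2462] (113, 73) 0.305
 dark 317 330 156 195 [0.4273 0.2429] (42, 14) 0.305
```

View pics/w6.png

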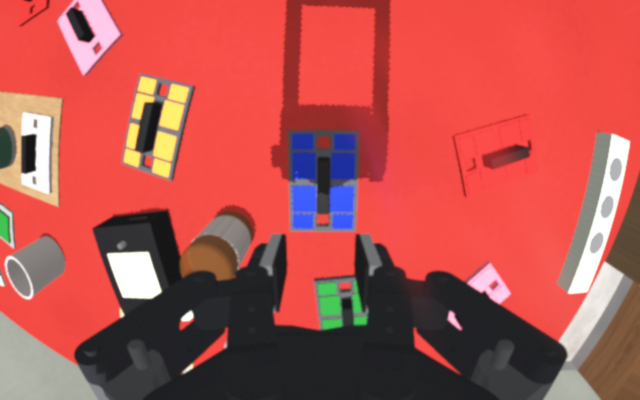

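The wrist view shows the blue panel at (323,181) with its bar upright. The bottle at (215,245) is clear of the fingers' path, and the cover lies flat on the mat at far left.

{"name": "apply_moves", "arguments": {
  "targets": "-0.2 -0.0106 0.0028 0.02 0 0 0; -0.2 0 0 0.04 0 0 0; -0.2 0 0 0.04 0 0 0; -0.2 0 0 0.035 0 0 0; -0.2 0 0 0.025 0 0 0"
}}

```text
time_s: 12.92
position: [0.4377, 0.2459, 0.0131]
eef_rot: [[-0.953, -0.302, -0.003], [-0.302, 0.953, -0.001], [0.003, 0.0, -1.0]]
wrist_force: [-0.6, 0.3, 0.2]
grip_width: 0.034
finger_force: 0.0
```

{"name": "apply_moves", "arguments": {
  "targets": "-0.2 0 0 0.015 0 0 0; -0.2 0 0 0.01 0 0 0; -0.2 0 0 0.008 0 0 0; -0.2 0 0 0.004 0 0 0; -0.2 0 0 0 0 0 0"
}}

```text
time_s: 13.33
position: [0.4395, 0.2466, -0.0212]
eef_rot: [[-0.953, -0.303, -0.0], [-0.303, 0.953, 0.0], [0.0, 0.0, -1.0]]
wrist_force: [-0.6, -0.4, 0.3]
grip_width: 0.0341
finger_force: 0.0
```

{"name": "apply_moves", "arguments": {
  "targets": "-0.2 0 0 0 0 0 0; -1 0 0 0 0 0 0; -1 0 0 0 0 0 0; -1 0 0 0 0 0 0; -1 0 0 0 0 0 0"
}}

```text
time_s: 13.75
position: [0.4403, 0.247, -0.0199]
eef_rot: [[-0.953, -0.303, 0.002], [-0.303, 0.953, 0.001], [-0.002, -0.0, -1.0]]
wrist_force: [-1.4, 0.3, 6.4]
grip_width: 0.0124
finger_force: 60.3
```

{"name": "apply_moves", "arguments": {
  "targets": "-1 0 0 -0.01 0 0 0; -1 0 0 -0.02 0 0 0; -1 0 0 -0.035 0 0 0; -1 0 0 -0.04 0 0 0; -1 0 0 -0.04 0 0 0"
}}

```text
time_s: 14.17
position: [0.438, 0.2463, 0.1254]
eef_rot: [[-0.953, -0.303, -0.002], [-0.303, 0.953, -0.001], [0.002, 0.0, -1.0]]
wrist_force: [0.9, 0.2, -2.2]
grip_width: 0.0124
finger_force: 59.3
```

{"name": "apply_moves", "arguments": {
  "targets": "-1 0 0 -0.04 0 0 0; -1 0 0 -0.03 0 0 0; -1 0 0 -0.01 0 0 -0.04; -1 0 0 0 0 0 -0.06; -1 0 -0.018 0 0 0 -0.02"
}}

```text
time_s: 14.58
position: [0.4456, 0.2321, 0.2059]
eef_rot: [[-0.907, -0.42, 0.002], [-0.42, 0.907, 0.002], [-0.003, 0.001, -1.0]]
wrist_force: [-1.2, 0.4, -2.3]
grip_width: 0.0127
finger_force: 59.3
```

{"name": "apply_moves", "arguments": {
  "targets": "-1 -0.002 -0.036 0 0 0 0; -1 -0.004 -0.036 0 0 0 0; -1 -0.004 -0.036 0 0 0 0; -1 -0.004 -0.036 0 0 0 0; -1 -0.004 -0.036 0 0 0 0"
}}

```text
time_s: 15.0
position: [0.5375, 0.0724, 0.2044]
eef_rot: [[-0.91, -0.416, -0.0], [-0.416, 0.91, 0.0], [0.0, 0.0, -1.0]]
wrist_force: [0.0, 0.8, -2.3]
grip_width: 0.0126
finger_force: 59.3
```

{"name": "apply_moves", "arguments": {
  "targets": "-1 0.003 -0.036 0 0 0 0; -1 0.003 -0.036 0 0 0 0; -1 0.003 -0.036 0 0 0 0; -1 0.003 -0.036 0 0 0 0; -1 0 -0.018 0 0 0 0"
}}

```text
time_s: 15.42
position: [0.5943, -0.0828, 0.204]
eef_rot: [[-0.911, -0.413, -0.0], [-0.413, 0.911, -0.002], [0.001, -0.002, -1.0]]
wrist_force: [-0.3, 0.7, -1.6]
grip_width: 0.0124
finger_force: 59.4
```

{"name": "apply_moves", "arguments": {
  "targets": "-1 0 0 0 0 0 0; -1 0 0 0 0 0 0; -1 0 0 0 0 0 0; -1 0 0 0 0 0 0; -1 0 0 0 0 0 0"
}}

```text
time_s: 15.83
position: [0.5935, -0.077, 0.2042]
eef_rot: [[-0.909, -0.417, -0.0], [-0.417, 0.909, 0.0], [-0.0, 0.0, -1.0]]
wrist_force: [-0.1, -0.4, -3.2]
grip_width: 0.0124
finger_force: 59.4
```

Run:
```python
from h import *
s=monitor.sense(); R=s["eef_rot"]; print(s["position"],np.arctan2(R[1,1],R[0,1]),s["grip_width"],s["time_s"])
w=cam("wrist","w7"); np.savez("w7.npz",**{k:w[k] for k in("frame","camera_matrix","rvec","tvec")}, p=s["position"],R=R); hsv=cv2.cvtColor(w["frame"],cv2.COLOR_RGB2HSV)
for b in blobs(cv2.inRange(hsv,(0,0,150),(180,60,255))>0,400):
    y,x=np.nonzero(b); print([x.mean().round(),y.mean().round()],len(x),*rect(cast(w,np.c_[x,y],.05)))
```

```text
[ 0.59353024 -0.0770124   0.20417135] 2.000755952288928 0.012375402653356432 15.8333
[np.float64(251.0), np.float64(75.0)] 5525 [ 0.5233 -0.1938] (111, 75) 0.078
[np.float64(120.0), np.float64(153.0)] 1441 [ 0.6753 -0.3359] (134, 72) 1.506
[np.float64(63.0), np.float64(223.0)] 1851 [ 0.816  -0.4589] (221, 109) -1.253
[np.float64(202.0), np.float64(235.0)] 1363 [ 0.7283 -0.181 ] (87, 87) 0.204
[np.float64(413.0), np.float64(237.0)] 2076 [0.6163 0.0576] (68, 52) 0.42
[np.float64(49.0), np.float64(329.0)] 11405 [ 1.1817 -0.4994] (482, 441) -0.001
```

View pics/w7.png

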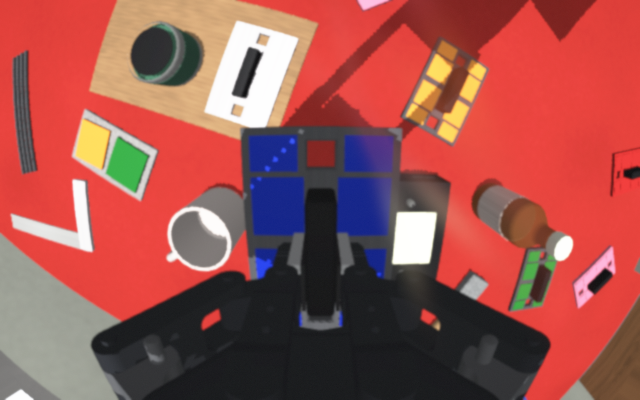

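The wrist view shows the panel level in the grip with its near hole at (321,153), and the open box with lit field at (413,237) and a pin at (410,204). I'll work out the panel's offset in the grip from hole and edge.

Run:
```python
from h import *
w=cam("wrist"); s=monitor.sense(); T=s["eef_rot"]; p=s["position"]
def toolx(px,zt):  # tool coords at tool depth zt (plane horizontal)
    q=cast(w,px,p[2]-zt); return (np.c_[q,np.full(len(q),p[2]-zt)]-p)@T
f=w["frame"]; c5=cv2.cvtColor(cv2.imread("pics/w5.png"),cv2.COLOR_BGR2RGB)
for n,im,zt in (("cover",c5,-.0303),("panel",f,-.028)):
    g=im[:,:,0].astype(int); h=cv2.cvtColor(im,cv2.COLOR_RGB2HSV)
    m=cv2.inRange(h,(0,70,70),(25,255,255)) ; k=np.zeros_like(m); k[136:176,303:340]=m[136:176,303:340]
    b=max(blobs(k>0,30),key=lambda b:b.sum()); y,x=np.nonzero(b); print(n,"hole px",x.min(),x.max(),y.min(),y.max(),"tool",toolx([((x.min()+x.max())/2,y.min()-.5),((x.min()+x.max())/2,y.max()+.5),((x.min()+x.max())/2,(y.min()+y.max())/2)],zt).round(4).tolist())
    col=h[110:150,:,1].astype(int)
    for xx in (270,285,360): 
        d=np.abs(np.diff(im[110:150,xx].astype(int),axis=0)).sum(1); r=110+d.argmax()+.5; print("  edge",xx,r,toolx([(xx,r)],zt).round(4))
    for yy in (160,):
        row=np.abs(np.diff(im[yy].astype(int),axis=0)).sum(1); l=225+row[225:260].argmax()+.5; r=385+row[385:420].argmax()+.5; print("  sides",l,r,toolx([(l,yy),(r,yy)],zt).round(4).tolist())
# field & pin
hsv=cv2.cvtColor(f,cv2.COLOR_RGB2HSV); gm=hsv[:,:,2]
k=np.zeros_like(gm); k[205:275,398:445]=cv2.inRange(hsv,(0,0,150),(180,60,255))[205:275,398:445]
y,x=np.nonzero(k); P=cast(w,np.c_[x,y],.05); u=P@[np.cos(.424),np.sin(.424)]; v=P@[-np.sin(.424),np.cos(.424)]
print("field u",np.percentile(u,[0.5,99.5]),np.percentile(u,[.5,99.5]).mean(),"v",np.percentile(v,[0.5,99.5]))
print(gm[196:214,400:422])
```

```text
cover hole px 308 333 147 171 tool [[0.0511, 0.0002, -0.0303], [0.0387, 0.0002, -0.0303], [0.0449, 0.0002, -0.0303]]
  edge 270 119.5 [[ 0.0645 -0.0242 -0.0303]]
  edge 285 131.5 [[ 0.0585 -0.017  -0.0303]]
  edge 360 112.5 [[ 0.0678  0.0191 -0.0303]]
  sides 239.5 401.5 [[0.0448, -0.0402, -0.0303], [0.0449, 0.0406, -0.0303]]
panel hole px 306 335 140 167 tool [[0.0543, 0.0002, -0.028], [0.0403, 0.0002, -0.028], [0.0473, 0.0002, -0.028]]
  edge 270 126.5 [[ 0.061  -0.0247 -0.028 ]]
  edge 285 147.5 [[ 0.0504 -0.0174 -0.028 ]]
  edge 360 114.5 [[ 0.0668  0.0194 -0.028 ]]
  sides 241.5 400.5 [[0.0444, -0.0398, -0.028], [0.0445, 0.0407, -0.028]]
field u [0.5514102  0.61918265] 0.5852964239617292 v [-0.22327686 -0.17569995]
[[ 83  80  80  77  76  75  73  72  72  72  72  74  74  75  76  78  81  84
   85  88  91  94]
 [ 84  81  79  77  76  75  74  73  74  76  76  75  74  75  76  77  79  81
   85  86  89  92]
 [ 84  81  79  78  76  74  75  78  82  86  87  84  80  76  74  76  78  79
   83  85  88  90]
 [ 85  83  80  79  76  76  79  86  96 100 102  98  92  82  76  74  75  79
   80  83  86  87
[... 604 characters left out ...]
7 115  98  83  75  69  65  66
   68  69  69  73]
 [ 91  89  87  84  81  78  76  75  77  84  92  91  82  74  67  64  64  64
   67  69  68  71]
 [ 92  88  88  84  82  78  78  73  73  73  74  72  69  65  64  64  62  63
   63  66  66  70]
 [ 92  91  89  85  84  81  79  76  73  71  69  68  66  64  64  64  62  63
   64  66  67  68]
 [103 100  98  96  93  93  91  89  87  86  84  80  78  76  76  75  75  75
   75  74  77  78]
 [140 140 140 138 139 140 139 139 139 142 139 136 134 133 134 133 135 136
  136 136 137 138]
 [219 221 221 222 222 224 225 226 227 228 228 227 226 227 227 228 229 229
  229 229 230 231]
 [252 252 252 253 253 253 253 253 253 254 254 254 254 254 254 254 254 254
  254 254 254 254]]
```

Run:
```python
from h import *
w=cam("wrist"); a=.424
for z in (.055,.06,.064):
    P=cast(w,(410.5,202.5),z)[0]; print(z,P,P@[np.cos(a),np.sin(a)]+.046,P@[-np.sin(a),np.cos(a)])
s=monitor.sense(); T=s["eef_rot"]
for cu in (.5842,):
    tu=cu+.0012; tv=-.2135 # v in a-frame
    P=tu*np.array([np.cos(a),np.sin(a)])+tv*np.array([-np.sin(a),np.cos(a)]); print(P)
P=np.array([.6194,.0454]); print("cover seat u,v",P@[np.cos(a),np.sin(a)],P@[-np.sin(a),np.cos(a)])
```

```text
0.055 [0.57789767 0.02844779] 0.5844288663322603 -0.2118238582418804
0.06 [0.57721925 0.02641903] 0.5829758707771752 -0.21339386287781448
0.064 [0.57667651 0.02479602] 0.5818134743331072 -0.2146498665865617
[0.62139912 0.04624444]
cover seat u,v 0.5832304934725909 -0.21344721006309275
```

{"name": "apply_moves", "arguments": {
  "targets": "-1 -0.0154 0.0201 0 0 0 0; -1 -0.0154 0.0201 0 0 0 0; -1 -0.0154 0.0201 0 0 0 0; -1 -0.0154 0.0201 0 0 0 0; -1 -0.0152 0.0201 0 0 0 0.005"
}}

```text
time_s: 16.4
position: [0.6221, 0.0464, 0.2041]
eef_rot: [[-0.912, -0.411, 0.0], [-0.411, 0.912, 0.0], [-0.0, -0.0, -1.0]]
wrist_force: [1.0, -0.6, -2.6]
grip_width: 0.0126
finger_force: 59.4
```

{"name": "apply_moves", "arguments": {
  "targets": "-1 0 0 0.02 0 0 0; -1 0 0 0.035 0 0 0; -1 0 0 0.035 0 0 0; -1 0 0 0.03 0 0 0; -1 0 0 0.015 0 0 0"
}}

```text
time_s: 16.82
position: [0.6191, 0.0457, 0.0646]
eef_rot: [[-0.911, -0.412, -0.006], [-0.412, 0.911, 0.001], [0.006, 0.003, -1.0]]
wrist_force: [-0.1, 0.7, -3.1]
grip_width: 0.0125
finger_force: 59.3
```

{"name": "apply_moves", "arguments": {
  "targets": "-1 0 0 0.005 0 0 0; -1 0 0 0 0 0 0; -1 0 0 0 0 0 0; -1 0 0 0 0 0 0; -1 0 0 0 0 0 0"
}}

```text
time_s: 17.23
position: [0.6235, 0.0447, 0.0659]
eef_rot: [[-0.912, -0.411, 0.004], [-0.411, 0.912, -0.0], [-0.003, -0.002, -1.0]]
wrist_force: [0.3, -0.2, -1.1]
grip_width: 0.0125
finger_force: 59.3
```

Run:
```python
from h import *
s=monitor.sense(); R=s["eef_rot"]; print(s["position"],np.arctan2(R[1,1],R[0,1])); 
d=np.array([.6214,.0464])-s["position"][:2]; print(np.r_[d,0]@R)
# look for the pin through the near hole
w=cam("wrist"); g=cv2.cvtColor(w["frame"],cv2.COLOR_RGB2GRAY); print(g[136:172:2,300:342:2])
```

```text
[0.62347883 0.04469333 0.06590808] 1.994023327103437
[ 1.19445267e-03  2.40987371e-03 -8.01345044e-06]
[[ 90  91  91  89  88  89  91  91  91  90  89  90  91  91  93  92  92  91
   89  90  91]
 [ 91  91  89  86  85  86  85  87  87  86  87  88  88  89  90  88  89  88
   87  90  91]
 [ 92  92  86  77  71  70  71  70  70  70  86 107 111 114 113 109  96  76
   79  88  92]
 [ 91  91  87  72  53  48  48  47  48  52  99 140 148 146 146 144 119  67
   77  87  92]
 [ 91  92  87  71  51  46  47  46  46  54 102 139 131  96 106 135 120  71
   77  87  91]
 [ 91  91  86  70  51  47  46  46  46  51  94 134 112  62  80 125 112  68
   77  87  90]
 [ 91  91  87  72  51  46  45  45  45  46  74 115 121 103 111 121  91  62
   79  88  90]
 [ 91  91  87  71  49  45  45  45  46  46  50  74 103 113 110  90  59  59
   80  88  90]
 [ 92  91  87  72  51  46  45  45  45  45  45  47  57  66  61  51  47  60
   81  88  91]
 [ 91  91  87  72  49  45  44  44  46  45  46  45  47  46  44  44  45  58
   80  87  91]
 [ 91  92  88  72  51  45  46  46  45  45  45  46  45  46  44  45  45  59
   81  88  90]
 [ 91  90  87  72  50  45  45  45  45  46  45  45  45  46  45  44  47  59
   81  88  90]
 [ 91  90  88  72  51  47  47  45  44  45  46  45  45  44  45  45  45  58
   80  89  91]
 [ 91  91  88  80  94  92  91  92  92  92  87  80  79  79  80  79  79  71
   81  88  91]
 [ 90  91  88 117 198 206 205 206 205 205 201 192 191 192 192 191 190 137
   87  88  90]
 [ 91  90  88 108 174 185 184 184 184 183 183 182 183 183 182 184 181 140
   89  87  91]
 [ 91  91  88  81  87  90  91  91  91  90  91  91  92  92  92  92  91  86
   85  89  91]
 [ 90  91  89  85  82  83  83  87  87  86  86  85  85  87  87  87  85  84
   86  88  90]]
```

{"name": "apply_moves", "arguments": {
  "targets": "-1 0 0 0 0 0 0; -1 0 0 0 0 0 0; -1 0 0 0 0 0 0; -1 0 0 0 0 0 0; -1 0 0 0 0 0 0"
}}

```text
time_s: 17.7
position: [0.622, 0.0448, 0.0639]
eef_rot: [[-0.912, -0.411, -0.0], [-0.411, 0.912, -0.0], [0.0, 0.0, -1.0]]
wrist_force: [-0.2, -0.5, -2.4]
grip_width: 0.0127
finger_force: 59.3
```

```bash
cat > pin.py <<'E'
from h import *
s=monitor.sense(); R=s["eef_rot"]; p=s["position"]; print(p,np.arctan2(R[1,1],R[0,1]),s["wrist_force"])
print("TCP err tool",(np.r_[.6214-p[0],.0464-p[1],0]@R).round(4))
w=cam("wrist"); g=cv2.cvtColor(w["frame"],cv2.COLOR_RGB2GRAY)
k=np.zeros_like(g); k[139:161,307:334]=g[139:161,307:334]>75
b=max(blobs(k>0,10),key=lambda b:b.sum()); y,x=np.nonzero(b); print("pin px",x.min(),x.max(),y.min(),y.max(),x.mean(),y.mean())
for z in (.060,.064):
    q=cast(w,((x.min()+x.max())/2,(y.min()+y.max())/2),z)[0]; print("pin - hole in tool",z,((np.r_[q,z]-p)@R-[.0472,.0002,0]).round(4))
E
python3 pin.py
```

```text
[0.62204672 0.04479163 0.06392679] 1.9939773594112278 [-0.15016163 -0.54019979 -2.44562521]
TCP err tool [-0.0001  0.0017  0.    ]
pin px 307 333 139 154 324.5939086294416 145.31472081218274
pin - hole in tool 0.06 [ 0.0003 -0.0005  0.0039]
pin - hole in tool 0.064 [ 0.0007 -0.0005 -0.0001]
```

{"name": "apply_moves", "arguments": {
  "targets": "-1 0 0.0017 0 0 0 0; -1 0 0 0 0 0 0; -1 0 0 0 0 0 0; -1 0 0 0 0 0 0; -1 0 0 0 0 0 0"
}}

```text
time_s: 18.17
position: [0.6214, 0.0464, 0.0639]
eef_rot: [[-0.912, -0.411, -0.0], [-0.411, 0.912, -0.0], [0.0, -0.0, -1.0]]
wrist_force: [0.5, -1.3, -2.1]
grip_width: 0.0123
finger_force: 59.3
```

```bash
sed -i 's/k\[139:161,307:334\]=g\[139:161,307:334\]>75/k[141:160,310:332]=g[141:160,310:332]>85/' pin.py; python3 pin.py; python3 -c "
from h import *
print(cv2.cvtColor(cam('wrist')['frame'],cv2.COLOR_RGB2GRAY)[138:162:2,304:340:2])"
```

```text
[0.62137706 0.04637252 0.06390163] 1.9940548876361077 [ 0.53316228 -1.26022972 -2.12449182]
TCP err tool [-0.  0. -0.]
pin px 316 329 141 153 322.46527777777777 146.51388888888889
pin - hole in tool 0.06 [0.     0.001  0.0039]
pin - hole in tool 0.064 [ 0.0004  0.001  -0.0001]
[[ 89  86  84  85  85  87  87  86  87  88  88  89  89  88  87  88  87  90]
 [ 86  76  71  70  69  70  71  87 105 109 109 101  78  71  72  74  79  87]
 [ 86  71  52  48  47  48  69 119 143 147 147 135  93  53  48  56  75  88]
 [ 87  71  51  48  47  48  86 136 149 149 149 144 115  59  47  55  75  87]
 [ 87  71  50  47  47  52 102 138 135 106 120 141 125  64  46  57  77  88]
 [ 87  71  50  46  46  51  97 133 112  57  82 129 120  66  46  58  79  87]
 [ 87  72  50  46  45  48  78 118 118  93 103 122 101  56  46  59  79  88]
 [ 87  73  50  45  44  46  51  83 111 116 115  99  65  46  45  57  80  87]
 [ 87  72  51  45  45  45  46  50  66  77  70  57  46  45  46  57  80  88]
 [ 87  72  50  46  44  44  46  44  46  47  46  44  45  44  46  59  81  88]
 [ 87  73  50  44  43  45  46  44  44  45  46  45  44  44  46  59  81  88]
 [ 87  72  49  45  45  45  44  46  46  47  44  45  44  45  43  58  80  88]]
```

{"name": "apply_moves", "arguments": {
  "targets": "-1 0 0.0008 0.004 0 0 0; -1 0 0 0.005 0 0 0; -1 0 0 0.005 0 0 0; -1 0 0 0.004 0 0 0; -1 0 0 0 0 0 0"
}}

```text
time_s: 18.68
position: [0.62, 0.0471, 0.0444]
eef_rot: [[-0.912, -0.411, -0.003], [-0.411, 0.912, 0.0], [0.002, 0.001, -1.0]]
wrist_force: [1.0, -0.1, -1.7]
grip_width: 0.0125
finger_force: 59.3
```

{"name": "apply_moves", "arguments": {
  "targets": "-1 0 0 0.002 0 0 0; -1 0 0 0.002 0 0 0; -1 0 0 0.002 0 0 0; -1 0 0 0 0 0 0; -1 0 0 0 0 0 0"
}}

```text
time_s: 19.1
position: [0.621, 0.0471, 0.0399]
eef_rot: [[-0.912, -0.411, -0.0], [-0.411, 0.912, 0.0], [0.0, 0.0, -1.0]]
wrist_force: [0.9, 0.4, -2.0]
grip_width: 0.0125
finger_force: 59.3
```

No contact force, so the pins are in the holes. I'll keep going down.

{"name": "apply_moves", "arguments": {
  "targets": "-1 0 0 0.002 0 0 0; -1 0 0 0.002 0 0 0; -1 0 0 0.002 0 0 0; -1 0 0 0.001 0 0 0; -1 0 0 0 0 0 0"
}}

```text
time_s: 19.52
position: [0.6208, 0.0471, 0.0325]
eef_rot: [[-0.912, -0.411, -0.001], [-0.411, 0.912, 0.0], [0.001, 0.0, -1.0]]
wrist_force: [0.9, 0.3, -1.3]
grip_width: 0.0125
finger_force: 59.3
```

{"name": "apply_moves", "arguments": {
  "targets": "-1 0 0 0.0008 0 0 0; -1 0 0 0.0008 0 0 0; -1 0 0 0.0006 0 0 0; -1 0 0 0 0 0 0; -1 0 0 0 0 0 0"
}}

```text
time_s: 19.93
position: [0.621, 0.0471, 0.0307]
eef_rot: [[-0.912, -0.411, -0.0], [-0.411, 0.912, -0.0], [0.0, -0.0, -1.0]]
wrist_force: [-0.6, -0.0, -2.8]
grip_width: 0.0124
finger_force: 59.3
```

{"name": "apply_moves", "arguments": {
  "targets": "-1 0 0 0.0004 0 0 0; -1 0 0 0.0004 0 0 0; -1 0 0 0.0004 0 0 0; -1 0 0 0 0 0 0; -1 0 0 0 0 0 0"
}}

```text
time_s: 20.35
position: [0.6211, 0.047, 0.0301]
eef_rot: [[-0.912, -0.411, 0.0], [-0.411, 0.912, -0.0], [-0.0, -0.0, -1.0]]
wrist_force: [-3.2, -0.9, 4.0]
grip_width: 0.0127
finger_force: 60.3
```

{"name": "apply_moves", "arguments": {
  "targets": "-1 0 0 0.0002 0 0 0; -1 0 0 0.0002 0 0 0; -1 0 0 0 0 0 0; -1 0 0 0 0 0 0; -1 0 0 0 0 0 0"
}}

```text
time_s: 20.77
position: [0.6211, 0.0471, 0.0301]
eef_rot: [[-0.912, -0.411, 0.001], [-0.411, 0.912, -0.0], [-0.001, -0.0, -1.0]]
wrist_force: [-4.8, -0.2, 7.9]
grip_width: 0.0126
finger_force: 60.7
```

Contact came at exactly the predicted height (0.0301), so the panel is seated. I'll release it and rise.

{"name": "apply_moves", "arguments": {
  "targets": "-0.2 0 0 0 0 0 0; -0.2 0 0 0 0 0 0; -0.2 0 0 0 0 0 0; -0.2 0 0 0 0 0 0; -0.2 0 0 -0.005 0 0 0"
}}

```text
time_s: 21.18
position: [0.6202, 0.0471, 0.033]
eef_rot: [[-0.912, -0.411, -0.002], [-0.411, 0.912, 0.0], [0.002, 0.001, -1.0]]
wrist_force: [-0.6, 0.6, -0.9]
grip_width: 0.0343
finger_force: 0.0
```

{"name": "apply_moves", "arguments": {
  "targets": "-0.2 0 0 -0.02 0 0 0; -0.2 0 0 -0.04 0 0 0; -0.2 0 0 -0.04 0 0 0; -0.2 0 0 -0.04 0 0 0; -0.2 0.02 0 -0.04 0 0 0"
}}

```text
time_s: 21.6
position: [0.606, 0.0402, 0.2138]
eef_rot: [[-0.911, -0.412, 0.003], [-0.412, 0.911, 0.0], [-0.003, -0.001, -1.0]]
wrist_force: [-0.2, -0.4, 0.1]
grip_width: 0.0343
finger_force: 0.0
```

{"name": "apply_moves", "arguments": {
  "targets": "-0.2 0 0 0 0 0 0; -0.2 0 0 0 0 0 0; -0.2 0 0 0 0 0 0; -0.2 0 0 0 0 0 0; -0.2 0 0 0 0 0 0"
}}

```text
time_s: 22.02
position: [0.6032, 0.0396, 0.2094]
eef_rot: [[-0.912, -0.411, -0.003], [-0.411, 0.912, 0.0], [0.003, 0.002, -1.0]]
wrist_force: [0.7, -1.2, 0.5]
grip_width: 0.0342
finger_force: 0.0
```

Run:
```python
from h import *
w=cam("wrist"); hsv=cv2.cvtColor(w["frame"],cv2.COLOR_RGB2HSV); print(monitor.sense()["position"])
m=cv2.inRange(hsv,(108,110,50),(135,255,255))
for b in blobs(cv2.morphologyEx(m,cv2.MORPH_CLOSE,np.ones((25,25)))>0,800):
    y,x=np.nonzero(b&(m>0)); print("blue",x.min(),x.max(),y.min(),y.max(),*rect(cast(w,np.c_[x,y],.058)))
for n,z in (("scene",.058),("side",.058)):
    c=cam(n); h=cv2.cvtColor(c["frame"],cv2.COLOR_RGB2HSV)
    for b in blobs(cv2.inRange(h,(110,120,60),(130,255,255))>0,40):
        y,x=np.nonzero(b); P=cast(c,np.c_[x,y],z)
        if np.hypot(*(P.mean(0)-[.62,.046]))<.12: print(n,len(x),*rect(P))
    for b in blobs(cv2.inRange(h,(0,0,110),(180,50,255))>0,60):
        y,x=np.nonzero(b); P=cast(c,np.c_[x,y],.012)
        if np.hypot(*(P.mean(0)-[.52,-.2]))<.05: print(n,"cover",len(x),*rect(P))
```

```text
[0.60335765 0.03960832 0.20951914]
blue 286 353 142 240 [0.6206 0.0467] (113, 73) 0.424
scene 258 [0.6314 0.0262] (116, 34) 0.428
scene 252 [0.6141 0.064 ] (112, 34) 0.397
scene cover 537 [ 0.5254 -0.2051] (126, 84) 0.071
side 119 [0.7133 0.0014] (56, 55) 0.182
side 85 [0.6389 0.0307] (86, 28) 0.366
side cover 547 [ 0.5193 -0.2064] (123, 83) 0.085
```

```bash
python3 -c "
from cell import hand_in
print(hand_in())"
```

```text
the job is handed in; nothing more can be done
None
```

The blue panel (the ordered colour) is seated flat on the light box's pins, the cover lies flat on the cardboard beside the tin, and the job is handed in with no verdict returned.

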